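# Free the pan lift's ratchet pawl and let the pan down

## Robot

A 7-joint arm with a two-finger parallel gripper is mounted at the origin on the work surface. World frame = base frame: x ahead of the robot, y to its left, z up, the work surface at z = 0. Lengths are in m, angles in rad, forces in N, time in s.
With the tool pointing down it reaches from about 0.35 to 0.9 m from the base axis. Payload 8.1 kg.
Tool frame: the origin (TCP) lies midway between the tips of the shut fingers; the grasp point (between the pads) lies 19 mm behind it (arm.pinch_z is the distance from the TCP to the grasp point, in m); z points along the fingers, y is the direction in which the jaws open and shut (so a half turn about z gives the same grasp; the last joint's range is limited). The gripper opens to 92 mm and grips with 3 to 60 N. Pads are 19 mm wide; open, the fingers measure 130 mm over their backs; the gripper's body (75 mm by 190 mm) begins 47 mm behind the grasp point.
Start: joints at [-1.433, 0.434, 0.025, 1.573, -0.012, 1.134, -0.075], TCP at [0.149, 0.607, 0.227] pointing down, gripper open.
Joint ranges: [-2.62, 2.62], [-0.44, 2.09], [-1.27, 1.32], [0.08, 2.57], [-1.32, 4.46], [0.12, 2], [-2.74, 2.74]. Speed limits (rad/s): [2.22, 2.22, 3.01, 3.01, 3.14, 3.14, 3.14].

## Interface

Orientations are given as a rotation vector (axis times angle).
In Python, from cell import arm, eyes gives the robot as it stands.
- The arm moves only by the tool apply_moves, never from a script. Its argument "targets" is one flat list of numbers, 5 for each row, row after row: the closure, from 0 (fully open) to 1 (shut), then the shift along the tool's x, y, z each as a share of 40 cm, from -1 to 1, then the turn about the tool's z as a share of pi/2 rad, from -1 to 1. A call has 1 to 20 rows; each row shifts and turns the commanded pose from where the row before left it, along the tool's axes as they then stand; what a row does not reach is not made up. A row lasts 1/8 s, in which the tool goes at most 62.5 mm and 10.7 degrees, less where a joint would pass 70% of its speed; a pose out of reach is approached as far as the arm can. A call with a number of a shift or a turn outside -1 to 1 is refused whole. A call with a gripper value outside its range is refused whole. The fingers move at their own pace and stop on an object; "grip_force" is the grip in N (left out, the last holds). Time passes only in rows, so rows that do not move let the fingers close. It gives the time, the measured TCP pose, the force and the opening at its end, in the units of the state.
- arm.observe(): the state, without advancing time (a new reading comes with each control period).
- eyes.get_image(name): name is "scene" or "top"; returns the picture (480x640x3 uint8, red, green, blue); there is no depth.
- eyes.camera_params(name): a dict with "camera_matrix" (3x3 intrinsics, pixels), "distortion" ([k1, k2, p1, p2, k3] as OpenCV has them; the pictures are not rectified), "xyz" and "attitude" of the camera in the world. Camera axes: x right, y down, z forward; pixel columns grow to the right and rows downward; lengths in m; the calibration is good to about 2 mm. A picture is of the moment at which its call begins. camera_params takes no time and is no camera call.
- arm.sign_off(): hands the job in, once; it reports no verdict.
The state is a dict: "clock": time; "joints": joint angles; "dq": joint speeds; "joint_efforts": joint torques, N m; "position": TCP position; "ee_rot": TCP orientation; "force": force on the tool from outside, world axes, zero at the start; "ft_torque": the same for the moment, N m; "width": opening from 0.0 (shut) to 1.0 (fully open).
Only numpy, scipy, OpenCV 4.12 (cv2) and the standard library are available. Lean on these libraries where they do the work, as an engineer would, in place of code of your own. Each camera call takes 0.05 s, during which the arm holds its last target.

## Task

Take the release rod off its rest, slip its tip under the red tail of the ratchet pawl on the pan lift, and raise the tail gently until it just bears on the rubber stop above it, pushing on the pawl with less than 7.5 N; hold it there until the pan has sunk all the way down. Then take the rod out and lay it back in both notches of its rest. Touch the lift with nothing but the rod, do not press the rod on the pan or its carriage, and leave the jar, the cup and the shaker where they stand.

Things in the scene. Friction and masses are not known exactly. Their poses are not given: they have to be found in the camera images.
- lift: Fixed bench-top pan lift: base plate 330 x 160 x 12 mm, aluminium column 40 x 50 mm, 260 mm tall, its middle at x = +40 mm. Origin: underside of the plate, below the pawl's pivot; the plate's tail-side edge is at x = -75 mm. Its +x points from the pawl over the column to the pan (x 80 to 235 mm, y within 75 mm); the pawl's tail points to -x. Place and yaw differ each time.
- carriage: The lift's moving carriage: toothed rack, forks and a white pan with blue lid. It moves only up and down; its origin meets the lift's origin when fully down, so its height over that (30 to 110 mm at first) is what is left to sink. While the pawl is held clear it sinks by itself, damped, at 30 to 60 mm/s; if let go early the pawl catches the next tooth (13 mm pitch).
- pawl: Ratchet pawl: steel yoke on a level pivot (its origin, 165 mm over the lift's), hook at its foot under a rack tooth, red tail. Axes as the lift's when shut; opens about +y (tail up), a spring shuts it. Its depth in the rack varies, unmeasured: the hook clears after 8 to 18 mm of lift at the tail's end; about 1 mm more and a rubber stop resists, some 2.5 N/mm. Lifting takes 1.5 to 5 N before that.
- pawl_tip (a point): Middle of the lower edge of the tail's free end: 82 to 88 mm from the lift's origin along its -x, 162 mm above it when shut. The red tail is 26 mm wide, 6 mm thick, level when shut, free below for 60 mm inwards from here and down to the base plate (12 mm). The stop's bracket hangs 60 mm above it, over its inner 65 mm; the rubber hangs from that, 50 mm from the pivot.
- rest: Fixed grey rod rest: base 160 x 70 x 8 mm, two saddles (14 mm long, 50 mm wide, 56 mm tall over all) at x = -52 and +52 mm with notches open upward. Notch floors 36 mm above its origin (underside), 12 mm wide, flaring to 26 mm at the top. The rod lies along its x, its handle's middle at (0, 0, 40.5 mm) of this frame. Place and yaw differ each time.
- rod_grip (a point): Release rod, loose, 0.12 kg: 9 mm square steel bar 154 mm long through a yellow handle 56 mm long, 20 mm wide, 28 mm high. This point: the handle's middle, on the bar's axis. +x runs along the bar to the working tip (80 mm from here; the other end is 74 mm behind); z up as it lies. The handle is free on both sides between the saddles.
- rod_tip (a point): The working end of the rod: centre of the end face of the 9 mm square bar; axes as rod_grip.
- rod: The release rod as a whole, origin and axes as point rod_grip.
- jar: Spice jar, amber glass with red cap, 54 mm across, 95 mm tall, loose; origin at the centre of its underside. Leave alone.
- cup: Steel cup, 64 mm across, 70 mm tall, loose; origin at the centre of its underside. Leave alone.
- shaker: Plain steel shaker with a white band, 50 mm across, 85 mm tall, loose; origin at the centre of its underside. Leave alone.
Things that resemble listed ones, but are neither listed nor needed, are in the scene too. What is shaped like the rest but green is not meant. What is shaped like the rod but blue is not meant.

How it is judged:
By the outcome, as a careful person would: the job done as asked, in the order asked, and still so for the second after the job is handed in, with the robot touching nothing.
It also fails if it takes over 64 s, if anything falls off the work surface, if the arm or the gripper's body presses on something with over 40 N, if the wrist force passes 120 N, or if a joint passes its speed limit or range.

## Working session

There is one attempt and no reset: what is moved stays moved. The work goes in short steps, Python scripts to look and compute and a tool call to move; the robot and the scene stay as the last step left them, time stands still between calls to the robot, and variables do not carry over. Pictures are saved under pics/ and viewed, and the job is handed in when it is done.

Besides the shell and the picture viewer there is one more tool, called after "Call:" as name(argument=value, ...), one argument or row to a line, values as JSON. apply_moves: Moves the arm, as the interface text tells. Its arguments: {"type":"object","properties":{"targets":{"type":"array"},"grip_force":{"type":"number"}},"required":["targets"]}

```bash
mkdir -p pics; ls; python3 - <<'E'
from cell import arm, eyes
import cv2
print(arm.observe(), arm.pinch_z)
for n in ("scene","top"):
    im=eyes.get_image(n); cv2.imwrite(f"pics/{n}0.png",im[:,:,::-1]); print(n,eyes.camera_params(n))
E
```

```text
pics
{'clock': 0.0, 'joints': array([-1.43257315,  0.43522742,  0.02499343,  1.57407971, -0.01163779,
        1.13398736, -0.07508347]), 'dq': array([-1.39182966e-04,  1.78947271e-06, -5.53110620e-04,  7.70751155e-04,
        1.75659042e-03,  6.29523507e-04, -1.52134552e-04]), 'joint_efforts': array([-2.76433993e-04, -6.67846942e+01,  9.84952748e-01, -3.14472628e+01,
       -6.03950769e-02,  4.26411512e-02,  1.73459803e-04]), 'position': array([0.14899869, 0.60646507, 0.22594916]), 'ee_rot': array([-3.77498752e-01, -3.11875709e+00,  2.44218198e-03]), 'force': array([0.60015958, 0.4388396 , 0.97608073]), 'ft_torque': array([-0.05861094,  0.00333659, -0.0536099 ]), 'width': 1.0006935005745146} 0.0188
scene {'camera_matrix': array([[477.96845779,   0.        , 319.83451414],
       [  0.        , 477.96845779, 235.6245217 ],
       [  0.        ,   0.        ,   1.        ]]), 'distortion': array([0.03068084, 0.        , 0.        , 0.        , 0.        ]), 'xyz': array([ 0.92030861, -0.41307908,  0.82483603]), 'attitude': array([-2.37021455, -1.10428638,  0.30585597])}
top {'camera_matrix': array([[583.31707669,   0.        , 317.20588543],
       [  0.        , 583.31707669, 240.47903946],
       [  0.        ,   0.        ,   1.        ]]), 'distortion': array([-0.05055715,  0.        ,  0.        ,  0.        ,  0.        ]), 'xyz': array([ 0.47849559, -0.11884934,  1.09759077]), 'attitude': array([-2.15392729,  2.1993527 , -0.09045774])}
```

View pics/scene0.png

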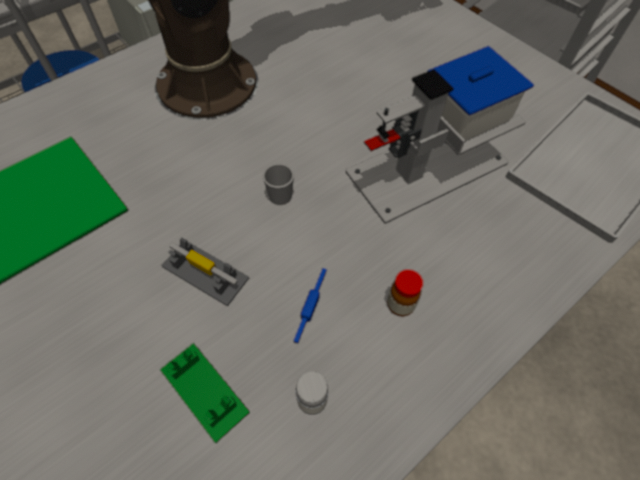

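View pics/top0.png

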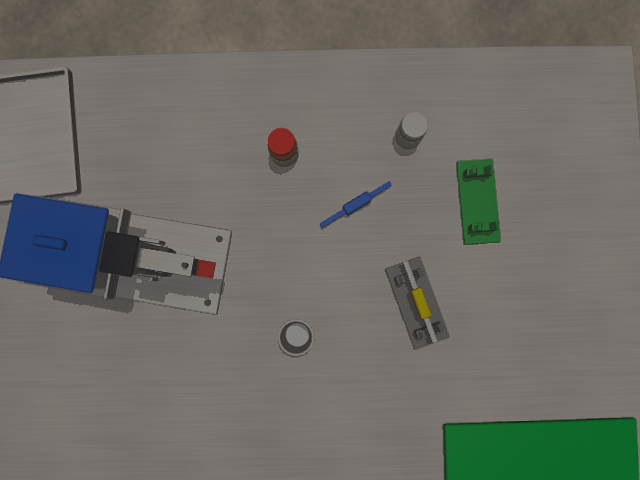

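Candidates for the rest are the grey one (top 417,303) and the green one (top 478,200). For the rod they are the yellow-handled one (top 421,303) and the blue one (top 357,203). By the description, the grey rest and the yellow-handled rod are meant. I'll confirm with enlarged crops.

```bash
python3 - <<'E'
import cv2,numpy as np
t=cv2.imread("pics/top0.png"); s=cv2.imread("pics/scene0.png")
def crop(im,x,y,w,h,f): return cv2.resize(im[y:y+h,x:x+w],None,fx=f,fy=f,interpolation=cv2.INTER_CUBIC)
cv2.imwrite("pics/c_rest.png",np.hstack([crop(t,375,250,80,100,5),crop(s,155,230,80,100,5)[:, :],][0:1]+[cv2.resize(s[230:305,155:255],(400,300))[:,:] if 0 else crop(s,155,225,100,125,4)]))
cv2.imwrite("pics/c_lift.png",np.hstack([crop(t,100,200,140,120,2.8).copy(),crop(s,340,70,140,120,2.8)]))
E
```

```text
(no output)
```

View pics/c_rest.png

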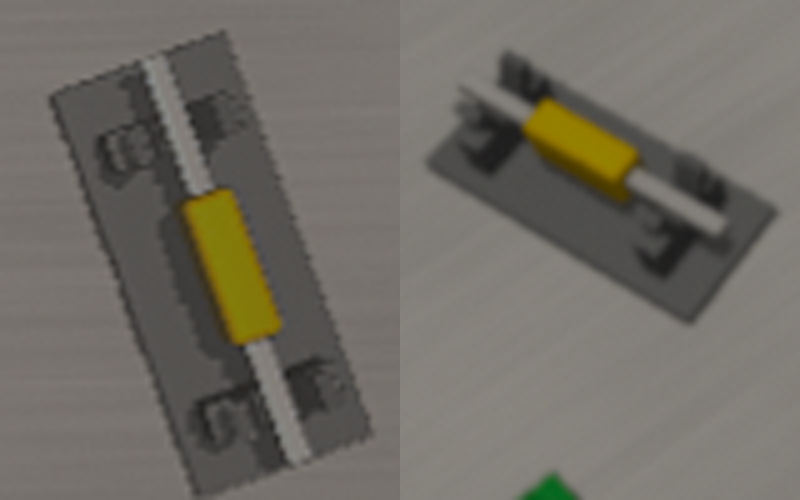

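View pics/c_lift.png

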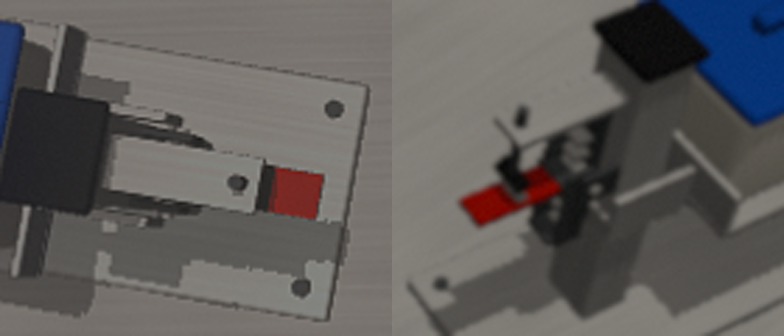

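The crops confirm it: the yellow-handled rod lies on the grey rest. Its upper-left bar end in the top view is longer past the handle (142 vs 125 crop px), so that end is the tip. The lift's red tail is at about top (205,268). Next I'll measure.

```bash
cat > h.py <<'E'
import cv2,numpy as np
from scipy.spatial.transform import Rotation as R
from cell import arm, eyes
P={n:eyes.camera_params(n) for n in("scene","top")}
def ray(n,uv):
    p=P[n]; u=cv2.undistortPoints(np.array(uv,float).reshape(-1,1,2),p["camera_matrix"],p["distortion"]).reshape(-1,2)
    d=np.c_[u,np.ones(len(u))]@R.from_rotvec(p["attitude"]).as_matrix().T
    return p["xyz"],d/np.linalg.norm(d,axis=1)[:,None]
def plane(n,uv,z):
    o,d=ray(n,uv); return o+d*((z-o[2])/d[:,2])[:,None]
def tri(a,b):
    o1,d1=ray("scene",a);o2,d2=ray("top",b);out=[]
    for x,y in zip(d1,d2):
        A=np.c_[x,-y];t=np.linalg.lstsq(A,o2-o1,rcond=None)[0]
        p,q=o1+t[0]*x,o2+t[1]*y; out.append(np.r_[(p+q)/2,np.linalg.norm(p-q)])
    return np.array(out)
def proj(n,X):
    p=P[n];Rm=R.from_rotvec(p["attitude"]).as_matrix().T
    return cv2.projectPoints(np.array(X,float).reshape(-1,1,3),cv2.Rodrigues(Rm)[0],-Rm@p["xyz"],p["camera_matrix"],p["distortion"])[0].reshape(-1,2)
def mask(im,c):
    h=cv2.cvtColor(im,cv2.COLOR_BGR2HSV)
    r={"y":[((20,120,60),(35,255,255))],"r":[((0,150,60),(8,255,255)),((172,150,60),(180,255,255))]}[c]
    m=sum(cv2.inRange(h,*x) for x in r)
    return m
def blobs(m,amin=30):
    cs,_=cv2.findContours(m,cv2.RETR_EXTERNAL,cv2.CHAIN_APPROX_NONE)
    return [c for c in cs if cv2.contourArea(c)>amin]
E
python3 - <<'E'
from h import *
np.set_printoptions(precision=4,suppress=True)
print("axes top",R.from_rotvec(P["top"]["attitude"]).as_matrix().T)
for n in("scene","top"):
    im=cv2.imread(f"pics/{n}0.png")
    for c in"yr":
        for b in blobs(mask(im,c)):
            m=cv2.moments(b); print(n,c,m["m10"]/m["m00"],m["m01"]/m["m00"],m["m00"],cv2.minAreaRect(b), cv2.approxPolyDP(b,2.5,True).reshape(-1,2).tolist())
    # grey base of rest, plate
# rest base contour from top: dark low-sat
im=cv2.imread("pics/top0.png")
g=cv2.cvtColor(im,cv2.COLOR_BGR2GRAY)
print("grey vals",g[325,400],g[330,370],g[285,425],g[225,190],g[225,250])
E
```

```text
axes top [[-0.0207 -0.9998 -0.0031]
 [-0.9961  0.0209 -0.0851]
 [ 0.0852  0.0013 -0.9964]]
scene y 199.78380823156942 261.558118498417 368.5 ((200.39706420898438, 261.8382568359375), (32.41323471069336, 14.062885284423828), 30.963762283325195) [[189, 250], [186, 259], [212, 274], [210, 269], [214, 263]]
scene r 408.2178387650086 283.37650085763295 583.0 ((408.1500549316406, 283.550048828125), (27.195585250854492, 27.51181411743164), 18.434947967529297) [[401, 271], [394, 283], [397, 292], [405, 297], [416, 295], [422, 285], [420, 276], [411, 270]]
scene r 381.51738241308794 140.14110429447854 244.5 ((382.3793029785156, 139.4482879638672), (11.141719818115234, 34.16794204711914), 68.1985855102539) [[399, 135], [391, 130], [387, 142], [378, 136], [365, 142], [373, 149], [398, 139]]
top y 420.57637795275593 302.9422572178477 317.5 ((420.5401916503906, 302.98541259765625), (30.927745819091797, 11.79013442993164), 70.01689147949219) [[411, 290], [419, 316], [430, 316], [421, 288]]
top r 205.63600628930814 268.4025157232704 212.0 ((204.9199981689453, 268.44000244140625), (16.6363468170166, 15.563035011291504), 10.30484676361084) [[198, 260], [198, 275], [211, 277], [214, 263]]
top r 280.741317753976 140.81888997078872 513.5 ((281.0, 140.5), (25.0, 26.0), 90.0) [[279, 128], [269, 135], [268, 146], [276, 153], [285, 153], [293, 146], [294, 139], [288, 130]]
grey vals 115 119 83 127 116
```

```bash
python3 - <<'E'
from h import *
np.set_printoptions(precision=4,suppress=True)
t=cv2.imread("pics/top0.png"); s=cv2.imread("pics/scene0.png")
f=10
a=cv2.resize(t[255:305,395:435],None,fx=f,fy=f,interpolation=cv2.INTER_CUBIC)
b=cv2.resize(t[305:355,410:450],None,fx=f,fy=f,interpolation=cv2.INTER_CUBIC)
cv2.imwrite("pics/z_top.png",np.clip(np.hstack([a,b])*1.5,0,255))
a=cv2.resize(s[235:275,160:250][:, :],None,fx=8,fy=8,interpolation=cv2.INTER_CUBIC)
b=cv2.resize(s[262:297,160:250],None,fx=8,fy=8,interpolation=cv2.INTER_CUBIC)
cv2.imwrite("pics/z_sc.png",np.clip(np.vstack([a,b])*1.5,0,255))
a=cv2.resize(t[255:285,190:220],None,fx=13,fy=13,interpolation=cv2.INTER_CUBIC)
b=cv2.resize(s[125:155,360:410],None,fx=8,fy=13,interpolation=cv2.INTER_CUBIC)
cv2.imwrite("pics/z_tail.png",np.clip(np.hstack([a,b])*1.5,0,255))
E
```

```text
[ WARN:0@1.000] global loadsave.cpp:1063 imwrite_ Unsupported depth image for selected encoder is fallbacked to CV_8U.
```

View pics/z_top.png

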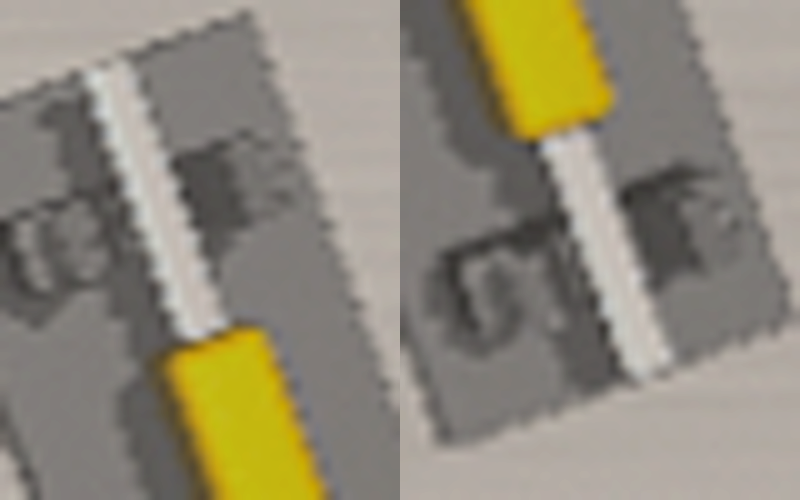

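View pics/z_sc.png

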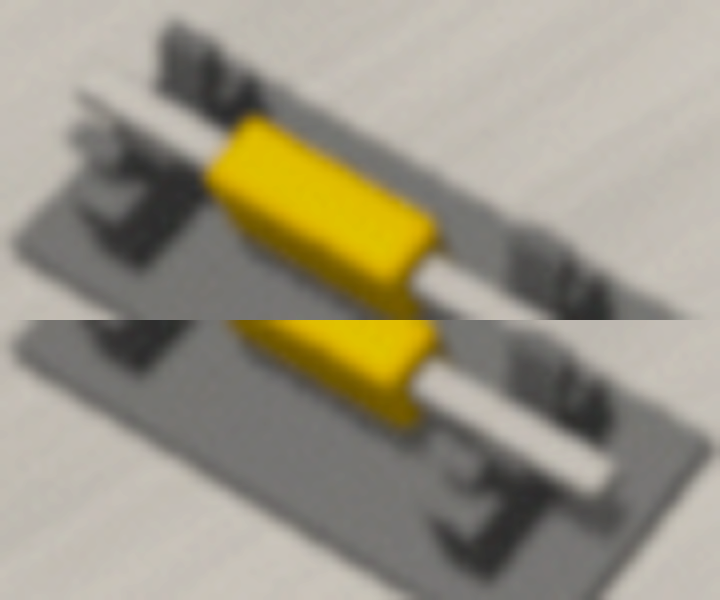

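View pics/z_tail.png

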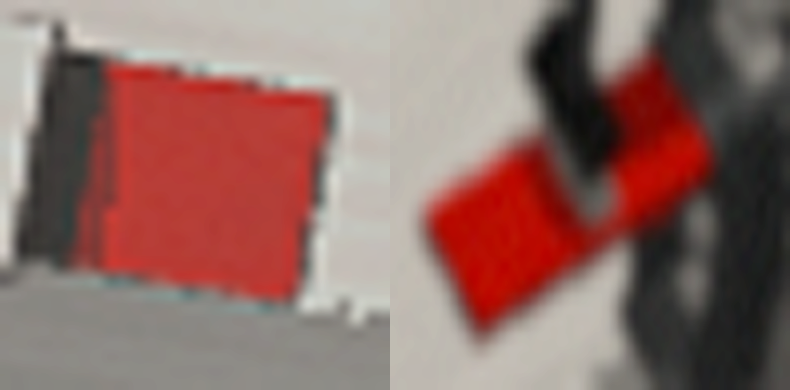

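```bash
cat > meas.py <<'E'
from h import *
np.set_printoptions(precision=4,suppress=True)
T=lambda x,y,f,ox,oy:(x/f+ox-.5+.5/f,y/f+oy-.5+.5/f)
top=[T(108,68,10,395,255),T(216,339,10,395,255),T(163,121,10,410,305),T(250,370,10,410,305)]
sc=[T(597,158,8,160,262),T(411,253,8,160,235),T(230,145,8,160,235),T(95,82,8,160,235)]
r=tri(sc,top); print("tip, handle tip end(top), handle rear(top), bar rear\n",r)
print("lens",np.linalg.norm(np.diff(r[:,:3],axis=0),axis=1))
for z,i in((.045,(0,3)),(.0545,(1,2))): print("plane top/scene",z,plane("top",[top[j] for j in i],z),plane("scene",[sc[j] for j in i],z))
tt=[T(331,97,13,190,255),T(296,301,13,190,255)]
ts=[((480-390)/8+360-.44,340/13+125-.46),((428-390)/8+360-.44,218/13+125-.46)]
print("tail corners",tri(ts,tt)); print(plane("top",tt,.168),plane("scene",ts,.168))
E
python3 meas.py
python3 - <<'E'
from h import *
t=cv2.imread("pics/top0.png")
cv2.imwrite("pics/z_plate.png",cv2.resize(t[195:325,90:240],None,fx=4.5,fy=4.5,interpolation=cv2.INTER_CUBIC))
E
```

```text
tip, handle tip end(top), handle rear(top), bar rear
 [[ 0.5274 -0.2757  0.0453  0.0003]
 [ 0.4783 -0.2921  0.0526  0.001 ]
 [ 0.4277 -0.3081  0.0524  0.0003]
 [ 0.383  -0.323   0.0393  0.0039]]
lens [0.0522 0.0531 0.0489]
plane top/scene 0.045 [[ 0.5273 -0.2759  0.045 ]
 [ 0.3826 -0.3237  0.045 ]] [[ 0.5273 -0.2755  0.045 ]
 [ 0.388  -0.3221  0.045 ]]
plane top/scene 0.0545 [[ 0.4781 -0.2922  0.0545]
 [ 0.4277 -0.3078  0.0545]] [[ 0.4797 -0.292   0.0545]
 [ 0.4291 -0.3083  0.0545]]
tail corners [[0.5275 0.0476 0.1637 0.0011]
 [0.503  0.0527 0.1646 0.003 ]]
[[0.5269 0.0464 0.168 ]
 [0.502  0.0509 0.168 ]] [[0.5303 0.0451 0.168 ]
 [0.5059 0.0516 0.168 ]]
```

View pics/z_plate.png

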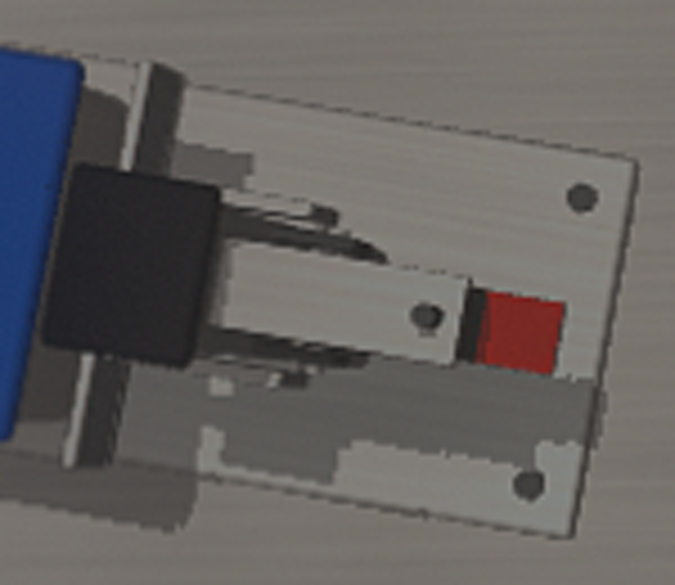

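```bash
python3 - <<'E'
from h import *
np.set_printoptions(precision=4,suppress=True)
T=lambda x,y,f=4.5,ox=90,oy=195:(x/f+ox-.5+.5/f,y/f+oy-.5+.5/f)
p=plane("top",[T(637,162),T(573,538),T(190,84),T(200,480)],.012)[:,:2]; print(p)
a=lambda v:np.degrees(np.arctan2(v[1],v[0]))
print(a(p[2]-p[0]),a(p[3]-p[1]),a(p[0]-p[1])+90,np.linalg.norm(p[0]-p[1]))
m=(p[0]+p[1])/2
for th in (79,79.5,80,80.5):
    d=np.array([np.cos(np.radians(th)),np.sin(np.radians(th))]); o=m+.075*d
    print(th,o,"tail end nominal",o-.085*d)
E
```

```text
[[0.5933 0.0434]
 [0.4382 0.0712]
 [0.6302 0.2313]
 [0.4648 0.2262]]
78.8843829673096 80.26180842015144 79.82746275604411 0.15753165699689822
79 [0.53   0.1309] tail end nominal [0.5138 0.0475]
79.5 [0.5294 0.131 ] tail end nominal [0.5139 0.0475]
80 [0.5288 0.1311] tail end nominal [0.514  0.0474]
80.5 [0.5281 0.1313] tail end nominal [0.5141 0.0474]
```

```bash
cat > pl.py <<'E'
from h import *
np.set_printoptions(precision=4,suppress=True)
def st(pr=True):
    o=arm.observe(); M=R.from_rotvec(o["ee_rot"]).as_matrix()
    if pr: print("t %.2f pos"%o["clock"],o["position"],"head %.2f tilt %.2f"%(np.degrees(np.arctan2(M[1,0],M[0,0])),np.degrees(np.arccos(-M[2,2]))),"F",o["force"],"T",o["ft_torque"],"w %.3f"%o["width"],"q",o["joints"])
    return o,M
def to(target,M,frm): 
    return (M.T@(np.array(target)-frm))/.4
E
python3 - <<'E'
from pl import *
o,M=st(); p=o["position"]
a=np.array([.40,.12,.35]);b=np.array([.452,-.30,.35])
print(to([*p[:2],.35],M,p),to(a,M,[*p[:2],.35]),to(b,M,a))
E
```

```text
t 0.10 pos [0.149  0.6065 0.2261] head 166.20 tilt 0.08 F [-0.5345  0.7403 -0.8965] T [-0.0068 -0.0192  0.0323] w 1.001 q [-1.4326  0.4351  0.025   1.574  -0.0116  1.134  -0.0751]
[-0.     -0.0004 -0.3098] [-0.8996 -1.0315  0.0015] [-0.3767 -0.9887  0.0014]
```

Call:
apply_moves(
  targets=[0, 0, 0, -0.1, 0, 0, 0, 0, -0.1, 0, 0, 0, 0, -0.11, 0, 0, -0.09, -0.103, 0, 0, 0, -0.09, -0.103, 0, 0, 0, -0.09, -0.103, 0, 0, 0, -0.09, -0.103, 0, 0, 0, -0.09, -0.103, 0, 0, 0, -0.09, -0.103, 0, 0, 0, -0.09, -0.103, 0, 0, 0, -0.09, -0.103, 0, 0, 0, -0.09, -0.103, 0, 0, 0, -0.09, -0.103, 0, 0],
)

```text
clock: 1.72
position: [0.4007, 0.1192, 0.3507]
ee_rot: [-0.377, -3.119, -0.0]
force: [1.6, -0.3, 0.5]
width: 0.999
```

Call:
apply_moves(
  targets=[0, -0.047, -0.1236, 0, 0, 0, -0.047, -0.1236, 0, 0, 0, -0.047, -0.1236, 0, 0, 0, -0.047, -0.1236, 0, 0, 0, -0.047, -0.1236, 0, 0, 0, -0.047, -0.1236, 0, 0, 0, -0.047, -0.1236, 0, 0, 0, -0.047, -0.1236, 0, 0, 0, 0, 0, 0, 0.117, 0, 0, 0, 0, 0.117, 0, 0, 0, 0, 0.117, 0, 0, 0, 0, 0.117, 0, 0, 0, 0, 0.117, 0, 0, 0, 0, 0.117, 0, 0, 0, 0, 0.117, 0, 0, 0, 0, 0.117, 0, 0, 0, 0, 0.117, 0, 0, 0, 0, 0.117, 0, 0, 0, 0, 0.117, 0, 0, 0, 0, 0.117],
)

```text
clock: 4.22
position: [0.452, -0.2987, 0.3504]
ee_rot: [-2.956, -1.061, 0.0]
force: [0.3, -0.6, 0.6]
width: 1.002
```

```bash
python3 - <<'E'
from pl import *
o,M=st()
E
```

```text
t 4.22 pos [ 0.452  -0.2987  0.3504] head 39.50 tilt 0.04 F [ 0.2846 -0.5596  0.5523] T [-0.1563  0.1145 -0.0339] w 1.002 q [-0.4016  0.4036  1.297   1.6345 -0.3932  1.4062  0.0595]
```

```bash
python3 - <<'E'
from pl import *
o,M=st(False)
M2=M@R.from_euler('z',21.2,degrees=True).as_matrix()
p=o["position"];print(to([.4634,-.2966,.022],M2,p))
E
```

```text
[0.0289 0.0044 0.821 ]
```

Call:
apply_moves(
  targets=[0, 0, 0, 0, 0.118, 0, 0, 0, 0, 0.118, 0, 0.029, 0.0045, 0.1, 0, 0, 0, 0, 0.1, 0, 0, 0, 0, 0.1, 0, 0, 0, 0, 0.1, 0, 0, 0, 0, 0.1, 0, 0, 0, 0, 0.1, 0, 0, 0, 0, 0.05, 0, 0, 0, 0, 0, 0],
)

```text
clock: 5.48
position: [0.4631, -0.2967, 0.09]
ee_rot: [-3.099, -0.507, 0.003]
force: [-0.1, 0.7, 0.4]
width: 0.995
```

```bash
python3 - <<'E'
from pl import *
o,M=st()
ims=[eyes.get_image(n)[:,:,::-1] for n in("top","scene")]
cv2.imwrite("pics/g1.png",np.hstack([cv2.resize(ims[0][220:370,350:480],(390,450)),cv2.resize(ims[1][180:330,130:260],(390,450))]))
print(to([.4634,-.2966,.022],M,o["position"]))
E
```

```text
t 5.47 pos [ 0.4631 -0.2967  0.09  ] head 18.59 tilt 0.12 F [-0.1182  0.6815  0.4283] T [-0.1056  0.1589  0.0485] w 0.995 q [-0.1907  0.6664  1.0063  1.9608 -0.7133  0.9228 -0.0619]
[0.001  0.0002 0.1701]
```

View pics/g1.png

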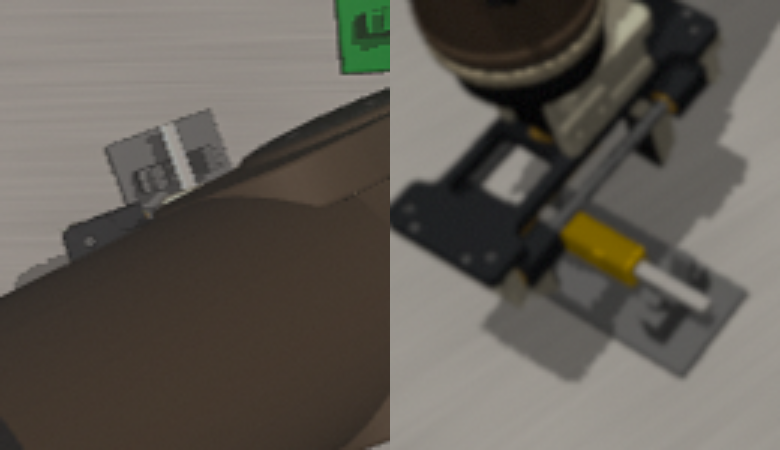

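The fingers straddle the yellow handle (handle at about (600,245) in the crop), so I'll go down and close.

Call:
apply_moves(
  targets=[0, 0.001, 0, 0.06, 0.003, 0, 0, 0, 0.06, 0, 0, 0, 0, 0.05, 0, 0, 0, 0, 0, 0, 0.6, 0, 0, 0, 0, 0.8, 0, 0, 0, 0, 1, 0, 0, 0, 0, 1, 0, 0, 0, 0, 1, 0, 0, 0, 0, 1, 0, 0, 0, 0],
  grip_force=45,
)

```text
clock: 6.82
position: [0.464, -0.2968, 0.0227]
ee_rot: [-3.101, -0.5, 0.0]
force: [0.4, -0.0, 0.6]
width: 0.395
```

```bash
python3 - <<'E'
from pl import *
o,M=st()
E
```

```text
t 6.83 pos [ 0.464  -0.2968  0.0227] head 18.33 tilt 0.00 F [ 0.3752 -0.012   0.6176] T [-0.146   0.15   -0.0204] w 0.395 q [-0.1202  0.7491  0.8975  2.0033 -0.83    0.8059  0.0196]
```

Call:
apply_moves(
  targets=[1, 0, 0, 0, 0, 1, 0, 0, 0, 0, 1, 0, 0, 0, 0, 1, 0, 0, 0, 0, 1, 0, 0, 0, 0],
)

```text
clock: 7.45
position: [0.464, -0.2968, 0.0227]
ee_rot: [-3.101, -0.5, 0.0]
force: [-0.0, 0.8, 1.2]
width: 0.217
```

```bash
python3 - <<'E'
from pl import *
o,M=st()
E
```

```text
t 7.45 pos [ 0.464  -0.2968  0.0227] head 18.33 tilt 0.01 F [-0.0171  0.8218  1.2204] T [-0.0219  0.204   0.0024] w 0.217 q [-0.1202  0.7491  0.8974  2.0033 -0.83    0.806   0.0196]
```

Call:
apply_moves(
  targets=[1, 0, 0, -0.03, 0, 1, 0, 0, -0.06, 0, 1, 0, 0, -0.09, 0, 1, 0, 0, -0.09, 0, 1, 0, 0, -0.05, 0, 1, 0, 0, 0, -0.1137, 1, 0, 0, 0, -0.1137, 1, 0, 0, 0, -0.1137, 1, 0, 0, 0, -0.1137, 1, 0, 0, 0, -0.1137, 1, 0, 0, 0, -0.1137, 1, 0, 0, 0, 0],
)

```text
clock: 8.95
position: [0.4638, -0.2968, 0.1508]
ee_rot: [-2.413, -2.012, -0.001]
force: [0.0, -0.7, 0.1]
width: 0.215
```

```bash
python3 - <<'E'
from pl import *
o,M=st()
print(to([.494,-.066,.127],M,o["position"]))
im=eyes.get_image("scene")[:,:,::-1];cv2.imwrite("pics/s2.png",im)
E
```

```text
t 8.95 pos [ 0.4638 -0.2968  0.1508] head 79.65 tilt 0.04 F [ 0.0168 -0.6951  0.1092] T [-0.0999  0.0516 -0.0016] w 0.215 q [-0.0858  0.4758  0.7879  1.8946 -0.4142  0.9412  0.716 ]
[ 0.5812 -0.0294  0.0599]
```

View pics/s2.png

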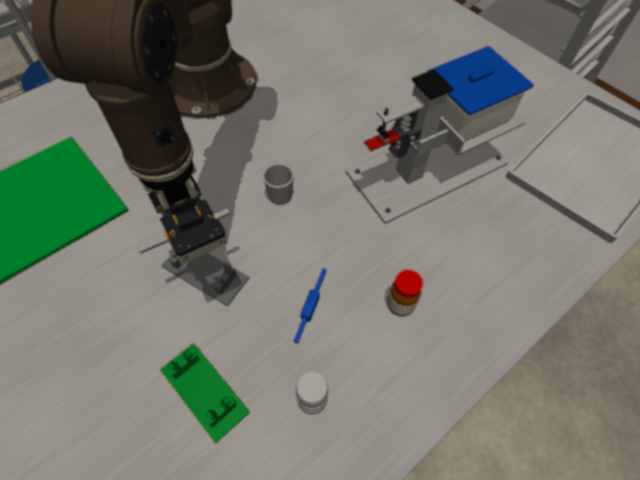

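The rod is off the rest, level in the grip, with its tip at about (228,212). The neighbours have not moved. Going to the pre-approach pose.

Call:
apply_moves(
  targets=[1, 0.097, -0.005, 0.01, 0, 1, 0.097, -0.005, 0.01, 0, 1, 0.097, -0.005, 0.01, 0, 1, 0.097, -0.005, 0.01, 0, 1, 0.097, -0.005, 0.01, 0, 1, 0.096, -0.004, 0.01, 0, 1, 0, 0, 0, 0, 1, 0, 0, 0, 0],
)

```text
clock: 10.0
position: [0.494, -0.0667, 0.1268]
ee_rot: [2.413, 2.011, -0.001]
force: [-0.8, 0.2, -0.7]
width: 0.215
```

```bash
python3 - <<'E'
from pl import *
o,M=st()
a=eyes.get_image("scene")[:,:,::-1];b=eyes.get_image("top")[:,:,::-1];cv2.imwrite("pics/s3.png",a);cv2.imwrite("pics/t3.png",b)
f=8
cv2.imwrite("pics/c3.png",np.vstack([cv2.resize(a[110:180,310:410],None,fx=8,fy=4.2 if 0 else 4,interpolation=cv2.INTER_CUBIC),cv2.resize(b[240:310,180:280],None,fx=8,fy=4,interpolation=cv2.INTER_CUBIC)]))
print(to([.5053,-.0041,.127],M,o["position"]))
E
```

```text
t 10.00 pos [ 0.494  -0.0667  0.1268] head 79.59 tilt 0.04 F [-0.8182  0.1619 -0.7395] T [-0.1192  0.0544 -0.0221] w 0.215 q [-0.5656  0.4276  0.7977  2.0429 -0.4113  0.8341  0.2884]
[ 0.159  -0.0004 -0.0007]
```

View pics/c3.png

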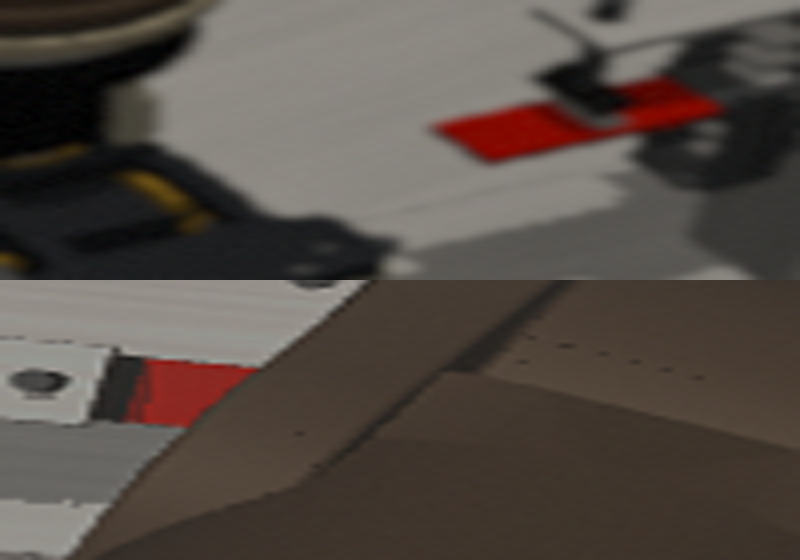

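```bash
python3 - <<'E'
from pl import *
a=cv2.imread("pics/s3.png")
o,M=st(False);p=o["position"]
d=M[:,0];ax=p+np.array([0,0,.0178])
print("tip proj",proj("scene",[ax+.067*d,ax+.067*d+[0,0,.0045],ax]),ax+.067*d)
cv2.imwrite("pics/c3b.png",cv2.resize(a[110:230,290:430],None,fx=5,fy=5,interpolation=cv2.INTER_CUBIC))
E
```

```text
tip proj [[342.2455 163.8629]
 [342.3638 162.2563]
 [310.6327 177.7652]] [ 0.5061 -0.0015  0.1447]
```

View pics/c3b.png

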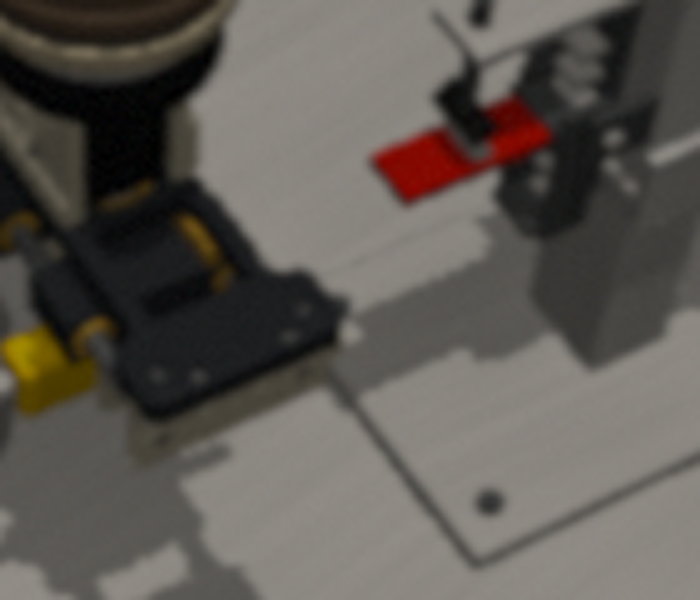

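The rod tip is hidden behind the gripper in the scene view, at projected pixel (342,163), and in the top view the arm link hides everything but the inner part of the tail. I'll rely on the measured grasp geometry. Inserting with 12 mm of clearance below the tail.

Call:
apply_moves(
  targets=[1, 0.04, 0, 0, 0, 1, 0.04, 0, 0, 0, 1, 0.04, 0, 0, 0, 1, 0.039, 0, 0, 0, 1, 0, 0, 0, 0, 1, 0, 0, 0, 0],
)

```text
clock: 10.85
position: [0.5053, -0.0039, 0.1267]
ee_rot: [2.411, 2.013, -0.0]
force: [0.3, -0.3, -1.2]
width: 0.218
```

```bash
cat > fs.py <<'E'
from pl import *
def samp(n=10):
    L=[]
    for i in range(n):
        im=eyes.get_image("scene"); o=arm.observe(); L.append(np.r_[o["force"],o["ft_torque"],o["joint_efforts"],o["position"]])
    L=np.array(L); return im,L.mean(0),L.std(0)
E
python3 - <<'E'
from fs import *
st()
im,m,s=samp(12)
print(m,"\n",s); np.save("base.npy",m)
a=im[:,:,::-1]; cv2.imwrite("pics/s4.png",a)
cv2.imwrite("pics/c4.png",cv2.resize(a[90:210,310:450],None,fx=5,fy=5,interpolation=cv2.INTER_CUBIC))
E
```

```text
t 10.85 pos [ 0.5053 -0.0039  0.1267] head 79.72 tilt 0.02 F [ 0.2691 -0.2633 -1.1906] T [-0.1053  0.0557 -0.0576] w 0.218 q [-0.684   0.4387  0.7947  2.0269 -0.4179  0.842   0.1691]
[  0.1646  -0.1048  -1.0661  -0.0729   0.0626  -0.0011  -0.1043 -48.3802
   9.9972 -24.0269  -0.0368   0.0514   0.0011   0.5054  -0.0039   0.1268] 
 [0.5416 0.3713 0.5432 0.0263 0.0372 0.0168 0.2061 0.0796 0.0942 0.0297
 0.0116 0.003  0.0024 0.     0.0002 0.    ]
```

View pics/c4.png

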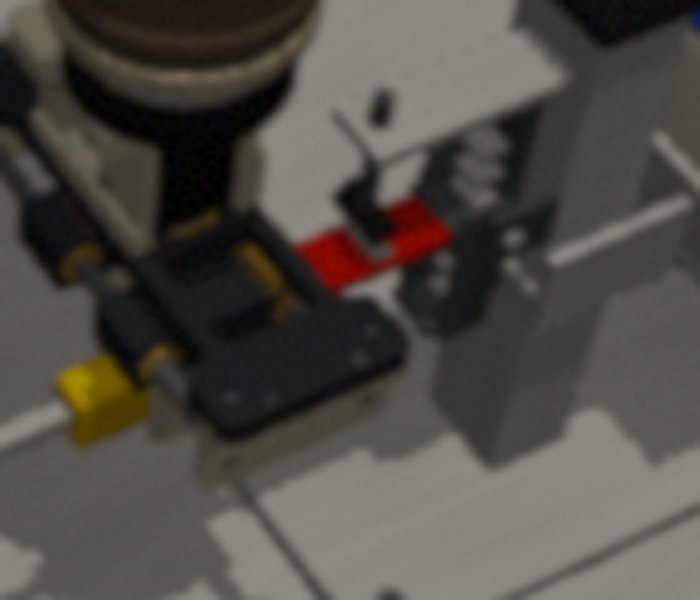

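The tip is under the tail (red tail at crop (370,245), unmoved, with only weight in the force reading). Raising 8 mm, then in small steps with readings.

Call:
apply_moves(
  targets=[1, 0, 0, -0.01, 0, 1, 0, 0, -0.01, 0, 1, 0, 0, 0, 0],
)

```text
clock: 11.82
position: [0.5057, -0.0035, 0.1352]
ee_rot: [2.411, 2.014, 0.001]
force: [0.1, 0.3, -1.1]
width: 0.214
```

```bash
cat >> fs.py <<'E'
def rep(n=5):
    b=np.load("base.npy"); im,m,s=samp(n); a=np.ascontiguousarray(im[:,:,::-1])
    h=cv2.cvtColor(a,cv2.COLOR_BGR2HSV); bl=cv2.inRange(h,(105,150,60),(125,255,255)); bl[:, :400]=0; bl[150:]=0
    M=cv2.moments(bl,True); r=mask(a,"r"); r[160:]=0; Mr=cv2.moments(r,True)
    print("t %.2f z %.4f dF"%(arm.observe()["clock"],m[15]),(m-b)[:3],"dT",(m-b)[3:6],"dTau",(m-b)[[7,8,9,10,11,12]],"blue %.2f,%.2f red %.2f,%.2f n%d"%(M["m10"]/M["m00"],M["m01"]/M["m00"],Mr["m10"]/max(Mr["m00"],1),Mr["m01"]/max(Mr["m00"],1),Mr["m00"]))
    return a
E
python3 -c "
from fs import *
rep(5)"
```

```text
t 12.07 z 0.1348 dF [0.0185 0.215  0.0362] dT [-0.0163 -0.0004 -0.0005] dTau [ 0.4587 -0.0308 -0.571   0.0129  0.0031 -0.0095] blue 481.58,79.64 red 386.35,138.43 n210
```

Still free. Stepping up 2 mm.

Call:
apply_moves(
  targets=[1, 0, 0, -0.005, 0, 1, 0, 0, 0, 0],
)

```text
clock: 12.32
position: [0.5055, -0.0036, 0.1368]
ee_rot: [2.411, 2.013, 0.0]
force: [-0.5, 0.1, -1.8]
width: 0.213
```

```bash
python3 -c "
from fs import *
rep(4)"
```

```text
t 12.53 z 0.1367 dF [-0.0202 -0.0849 -0.3877] dT [-0.0378  0.0046 -0.0186] dTau [ 0.7215 -0.094  -0.6398  0.0084  0.002  -0.0061] blue 481.56,79.64 red 386.80,138.10 n200
```

Call:
apply_moves(
  targets=[1, 0, 0, -0.005, 0, 1, 0, 0, 0, 0],
)

```text
clock: 12.78
position: [0.5055, -0.0036, 0.1389]
ee_rot: [2.411, 2.013, 0.0]
force: [-0.6, 0.7, -0.9]
width: 0.213
```

```bash
python3 -c "
from fs import *
rep(4)"
```

```text
t 12.97 z 0.1388 dF [-0.0193  0.0407  0.0429] dT [-0.0023 -0.0051 -0.0382] dTau [ 0.8815 -0.1251 -0.7658  0.0081  0.0018 -0.0062] blue 481.58,79.64 red 387.48,137.70 n189
```

Call:
apply_moves(
  targets=[1, 0, 0, -0.005, 0, 1, 0, 0, 0, 0],
)

```text
clock: 13.22
position: [0.5052, -0.0036, 0.1406]
ee_rot: [-2.411, -2.014, 0.001]
force: [0.5, 0.2, -4.3]
width: 0.215
```

```bash
python3 -c "
from fs import *
rep(4)"
```

```text
t 13.43 z 0.1406 dF [-0.3489  0.0661 -2.2783] dT [-0.1407  0.0563  0.0265] dTau [ 0.2024  0.0407 -1.5531 -0.1089 -0.0288 -0.017 ] blue 481.56,79.61 red 388.11,137.10 n176
```

Contact at TCP z ≈ 0.140, so the rod top is at 162 mm as described. The push is about 2.3 N and the pan is still. Continuing up.

Call:
apply_moves(
  targets=[1, 0, 0, -0.005, 0, 1, 0, 0, 0, 0],
)

```text
clock: 13.68
position: [0.5053, -0.0036, 0.1428]
ee_rot: [-2.411, -2.014, 0.0]
force: [-0.5, -1.0, -3.8]
width: 0.219
```

```bash
python3 -c "
from fs import *
rep(4)"
```

```text
t 13.88 z 0.1427 dF [-1.066   0.0606 -3.0926] dT [-0.2221  0.1538  0.0257] dTau [ 0.0971  0.0001 -2.0954 -0.2394 -0.124  -0.0391] blue 481.57,79.55 red 388.01,136.60 n173
```

Call:
apply_moves(
  targets=[1, 0, 0, -0.005, 0, 1, 0, 0, 0, 0],
)

```text
clock: 14.12
position: [0.5054, -0.0035, 0.1448]
ee_rot: [-2.411, -2.014, 0.0]
force: [-0.5, -1.1, -4.2]
width: 0.213
```

```bash
python3 -c "
from fs import *
cv2.imwrite('pics/s5.png',rep(4))
a=cv2.imread('pics/s5.png');cv2.imwrite('pics/c5.png',cv2.resize(a[90:210,310:450],None,fx=5,fy=5,interpolation=cv2.INTER_CUBIC))"
```

```text
t 14.32 z 0.1448 dF [-0.7574 -0.1774 -2.8185] dT [-0.248   0.224   0.0453] dTau [ 0.269  -0.0424 -2.3908 -0.2943 -0.2241 -0.0596] blue 481.52,79.49 red 388.28,136.09 n167
```

View pics/c5.png

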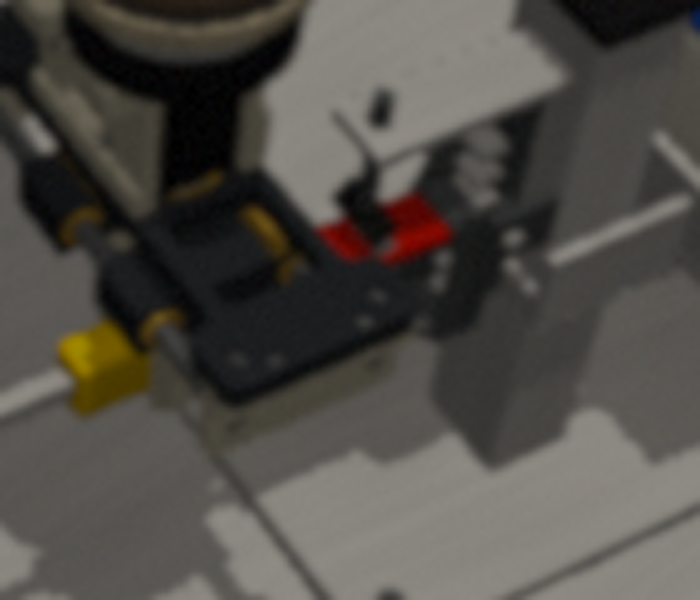

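Call:
apply_moves(
  targets=[1, 0, -0.0006, -0.004, 0, 1, 0, 0, 0, 0],
)

```text
clock: 14.58
position: [0.5053, -0.0035, 0.1464]
ee_rot: [2.411, 2.014, 0.0]
force: [-0.4, -0.6, -5.3]
width: 0.214
```

```bash
python3 -c "
from fs import *
rep(5)"
```

```text
t 14.82 z 0.1464 dF [-0.3522 -0.3153 -2.8116] dT [-0.2222  0.062   0.0034] dTau [ 0.4543 -0.0782 -2.1118 -0.1864 -0.0276 -0.0165] blue 481.54,79.47 red 388.80,135.64 n164
```

Call:
apply_moves(
  targets=[1, 0, -0.0006, -0.003, 0, 1, 0, 0, 0, 0],
)

```text
clock: 15.08
position: [0.5052, -0.0034, 0.1476]
ee_rot: [2.411, 2.013, 0.001]
force: [0.8, -0.0, -3.7]
width: 0.217
```

```bash
python3 -c "
from fs import *
rep(5)"
```

```text
t 15.32 z 0.1476 dF [ 0.997   0.3014 -2.9833] dT [-0.1956 -0.1417 -0.0644] dTau [ 0.5503 -0.0397 -1.5846  0.0211  0.3151  0.0564] blue 481.53,79.45 red 389.15,135.29 n156
```

The side force was only friction: it flipped sign when I shifted sideways. Lifting force is about 3 N. Continuing in 1 mm steps.

Call:
apply_moves(
  targets=[1, 0, 0.0005, -0.003, 0, 1, 0, 0, 0, 0],
)

```text
clock: 15.58
position: [0.5052, -0.0034, 0.1488]
ee_rot: [-2.411, -2.014, -0.0]
force: [1.2, 0.9, -4.2]
width: 0.213
```

```bash
python3 -c "
from fs import *
rep(4)"
```

```text
t 15.78 z 0.1488 dF [ 0.9862  1.3805 -3.05  ] dT [-0.0559 -0.1139 -0.0475] dTau [ 0.6898  0.2741 -1.6579  0.1808  0.2187  0.0432] blue 481.52,79.44 red 389.27,134.85 n150
```

Call:
apply_moves(
  targets=[1, 0, 0, -0.0025, 0, 1, 0, 0, 0, 0],
)

```text
clock: 16.02
position: [0.5051, -0.0034, 0.1498]
ee_rot: [-2.411, -2.014, -0.0]
force: [1.2, 1.5, -4.7]
width: 0.214
```

```bash
python3 -c "
from fs import *
rep(4)"
```

```text
t 16.23 z 0.1497 dF [ 0.594   1.068  -3.0808] dT [-0.0157 -0.0739 -0.001 ] dTau [ 0.7041  0.4063 -1.9458  0.1833  0.0846  0.0182] blue 481.52,79.44 red 389.68,134.56 n145
```

Call:
apply_moves(
  targets=[1, 0, 0, -0.0025, 0, 1, 0, 0, 0, 0],
)

```text
clock: 16.48
position: [0.5051, -0.0035, 0.1507]
ee_rot: [-2.411, -2.014, 0.0]
force: [0.9, 1.8, -4.7]
width: 0.214
```

```bash
python3 -c "
from fs import *
rep(4)"
```

```text
t 16.68 z 0.1507 dF [ 0.1226  0.5674 -3.0602] dT [-0.0027  0.0067 -0.0196] dTau [ 0.7681  0.4679 -2.2085  0.1617 -0.0381 -0.0057] blue 481.54,79.45 red 389.82,134.46 n142
```

Call:
apply_moves(
  targets=[1, 0, 0, -0.0025, 0, 1, 0, 0, 0, 0],
)

```text
clock: 16.92
position: [0.5052, -0.0036, 0.1519]
ee_rot: [2.411, 2.013, 0.0]
force: [-0.1, 0.5, -2.6]
width: 0.215
```

```bash
python3 -c "
from fs import *
rep(4)"
```

```text
t 17.12 z 0.1518 dF [-0.3719  0.5766 -1.61  ] dT [-0.045   0.0726  0.0372] dTau [ 1.4022 -0.0382 -2.0871 -0.0051 -0.0851 -0.0195] blue 480.70,84.90 red 390.36,134.16 n137
```

Call:
apply_moves(
  targets=[1, 0, 0, -0.0025, 0, 1, 0, 0, 0, 0],
)

```text
clock: 17.38
position: [0.5052, -0.0035, 0.1528]
ee_rot: [2.411, 2.014, 0.0]
force: [-0.1, 0.8, -3.5]
width: 0.215
```

```bash
python3 -c "
from fs import *
cv2.imwrite('pics/s6.png',rep(4))"
```

```text
t 17.57 z 0.1527 dF [ 0.0577  0.3342 -2.2227] dT [-0.061  -0.0114 -0.0001] dTau [ 1.3418 -0.0544 -2.08    0.0075  0.006  -0.0023] blue 478.75,94.11 red 390.36,133.86 n138
```

The pan is sinking (blue lid centroid row 79 to 94) and the force has dropped to about 2 N. Adding a fraction of a millimetre to bear on the stop.

Call:
apply_moves(
  targets=[1, 0, 0, -0.0016, 0, 1, 0, 0, 0, 0],
)

```text
clock: 17.82
position: [0.5052, -0.0034, 0.1534]
ee_rot: [2.411, 2.014, 0.0]
force: [0.7, 0.4, -4.2]
width: 0.215
```

```bash
python3 -c "
from fs import *
rep(6)"
```

```text
t 18.12 z 0.1533 dF [-0.0371  0.6878 -2.5637] dT [-0.0671 -0.062  -0.0063] dTau [ 0.9979  0.1569 -2.2193  0.0767  0.0916  0.0178] blue 475.46,105.07 red 390.80,133.84 n134
```

Call:
apply_moves(
  targets=[1, 0, 0, -0.0012, 0, 1, 0, 0, 0, 0],
)

```text
clock: 18.38
position: [0.5051, -0.0034, 0.1538]
ee_rot: [-2.411, -2.014, -0.0]
force: [1.1, 1.3, -6.1]
width: 0.217
```

```bash
python3 -c "
from fs import *
cv2.imwrite('pics/s7.png',rep(8))
a=cv2.imread('pics/s7.png');cv2.imwrite('pics/c7.png',cv2.resize(a[50:210,310:530],None,fx=3.5,fy=3.5,interpolation=cv2.INTER_CUBIC))"
```

```text
t 18.77 z 0.1538 dF [ 0.5998  1.5127 -3.6388] dT [-0.0341 -0.0742 -0.0016] dTau [ 0.7182  0.4446 -2.3854  0.1744  0.1055  0.0241] blue 470.78,116.93 red 391.27,133.63 n127
```

View pics/c7.png

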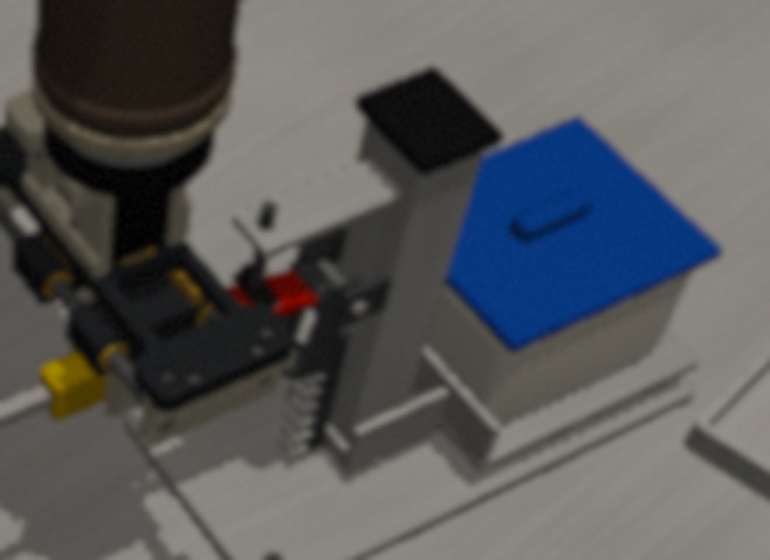

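Vertical push is now about 3.6 N, rising about 2 N/mm, so the tail bears on the stop, and the pan is still sinking. I'll hold and watch.

Call:
apply_moves(
  targets=[1, 0, 0, 0, 0, 1, 0, 0, 0, 0, 1, 0, 0, 0, 0, 1, 0, 0, 0, 0, 1, 0, 0, 0, 0, 1, 0, 0, 0, 0, 1, 0, 0, 0, 0, 1, 0, 0, 0, 0],
)

```text
clock: 19.77
position: [0.5051, -0.0035, 0.1538]
ee_rot: [-2.411, -2.014, 0.0]
force: [-0.3, 0.8, -4.4]
width: 0.217
```

```bash
python3 -c "
from fs import *
rep(4);cv2.imwrite('pics/s8.png',rep(8))
a=cv2.imread('pics/s8.png');cv2.imwrite('pics/c8.png',cv2.resize(a[50:210,310:530],None,fx=3.5,fy=3.5,interpolation=cv2.INTER_CUBIC))"
```

```text
t 19.98 z 0.1538 dF [ 0.4729  1.0611 -3.9783] dT [-0.0246 -0.0352  0.0178] dTau [ 0.6859  0.5243 -2.5391  0.1678  0.0185  0.0082] blue 469.68,119.90 red 391.38,133.62 n126
t 20.38 z 0.1538 dF [ 0.307   1.4781 -3.8258] dT [ 0.0074 -0.0181 -0.0139] dTau [ 0.6801  0.5316 -2.5536  0.1669  0.0113  0.0069] blue 469.67,119.90 red 391.25,133.68 n126
```

View pics/c8.png

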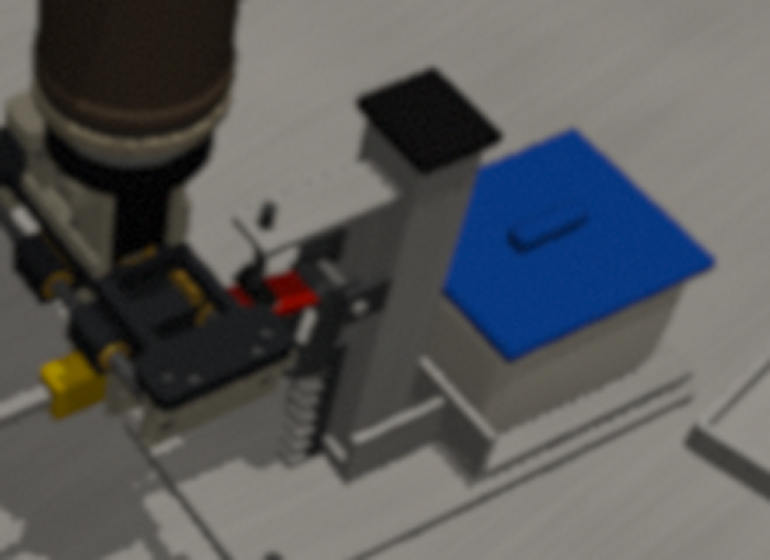

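The pan has settled: the lid centroid holds at row 119.90 and the push is steady at about 4 N. Now I'll lower the rod and draw it out along the tail axis.

Call:
apply_moves(
  targets=[1, 0, 0, 0.005, 0, 1, 0, 0, 0.0075, 0, 1, 0, 0, 0.0075, 0, 1, 0, 0, 0.0075, 0, 1, 0, 0, 0.01, 0, 1, 0, 0, 0.015, 0, 1, 0, 0, 0.015, 0, 1, 0, 0, 0, 0, 1, -0.03, 0, 0, 0, 1, -0.05, 0, 0, 0, 1, -0.05, 0, 0, 0, 1, -0.05, 0, 0, 0, 1, 0, 0, 0, 0, 1, 0, 0, 0, 0],
)

```text
clock: 22.12
position: [0.4924, -0.0741, 0.1269]
ee_rot: [-2.411, -2.013, -0.001]
force: [-0.1, -0.1, -0.7]
width: 0.215
```

```bash
python3 -c "
from fs import *
a=rep(4);st()
cv2.imwrite('pics/s9.png',a);b=eyes.get_image('top')[:,:,::-1]
cv2.imwrite('pics/c9.png',cv2.resize(a[50:230,240:500],None,fx=3,fy=3,interpolation=cv2.INTER_CUBIC))"
```

```text
t 22.32 z 0.1268 dF [ 0.2857  0.3744 -0.3232] dT [-0.0185  0.0025  0.0032] dTau [ 0.9254 -0.1147  0.1511  0.0286  0.0008 -0.0038] blue 469.69,119.91 red 381.89,140.00 n293
t 22.32 pos [ 0.4925 -0.0736  0.1268] head 79.80 tilt 0.01 F [ 0.3742  0.7021 -1.084 ] T [-0.0874  0.1033  0.0004] w 0.213 q [-0.55    0.4261  0.7959  2.0439 -0.4106  0.8336  0.3058]
```

View pics/c9.png

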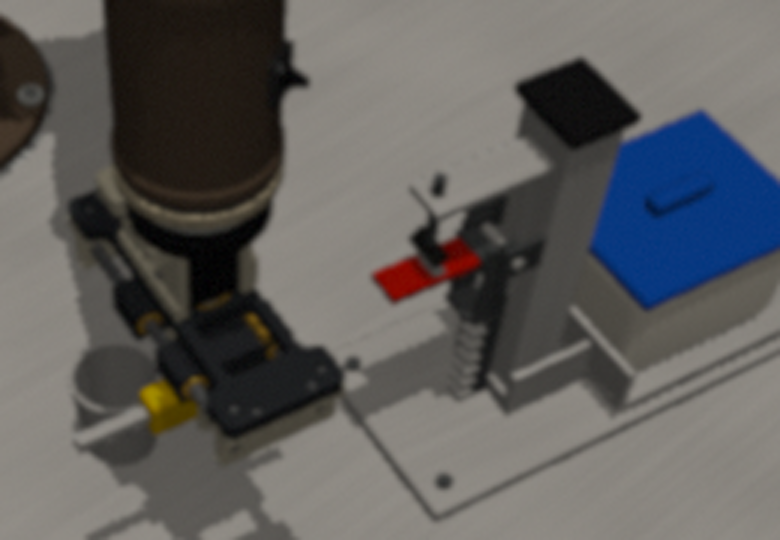

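The tail has sprung shut (red centroid (382,140), as at the start), the pan stays down and the rod is out. Going back above the rest.

```bash
python3 -c "
from pl import *
o,M=st(False);print(to([.4638,-.2968,.1508],M,o['position']))"
```

```text
[-0.5616  0.0284 -0.0601]
```

Call:
apply_moves(
  targets=[1, 0, 0, -0.06, 0, 1, -0.094, 0.005, 0, 0, 1, -0.094, 0.005, 0, 0, 1, -0.094, 0.005, 0, 0, 1, -0.094, 0.005, 0, 0, 1, -0.093, 0.004, 0, 0, 1, -0.093, 0.004, 0, 0, 1, 0, 0, 0, 0, 1, 0, 0, 0, 0],
)

```text
clock: 23.5
position: [0.4634, -0.2967, 0.1506]
ee_rot: [-2.41, -2.014, -0.0]
force: [-0.0, 0.9, -0.7]
width: 0.219
```

```bash
python3 - <<'E'
from pl import *
o,M=st()
a=eyes.get_image("scene")[:,:,::-1];cv2.imwrite("pics/s10.png",a)
b=cv2.imread("pics/s2.png")
f=lambda i:cv2.resize(i[195:265,130:250],None,fx=6.5,fy=4.2,interpolation=cv2.INTER_CUBIC)
cv2.imwrite("pics/c10.png",np.vstack([f(b),f(a)]))
E
```

```text
t 23.50 pos [ 0.4634 -0.2967  0.1506] head 79.75 tilt 0.05 F [-0.0342  0.9279 -0.7237] T [-0.0695 -0.0015  0.0133] w 0.219 q [-0.0896  0.4776  0.7941  1.8956 -0.4178  0.9422  0.7219]
```

View pics/c10.png

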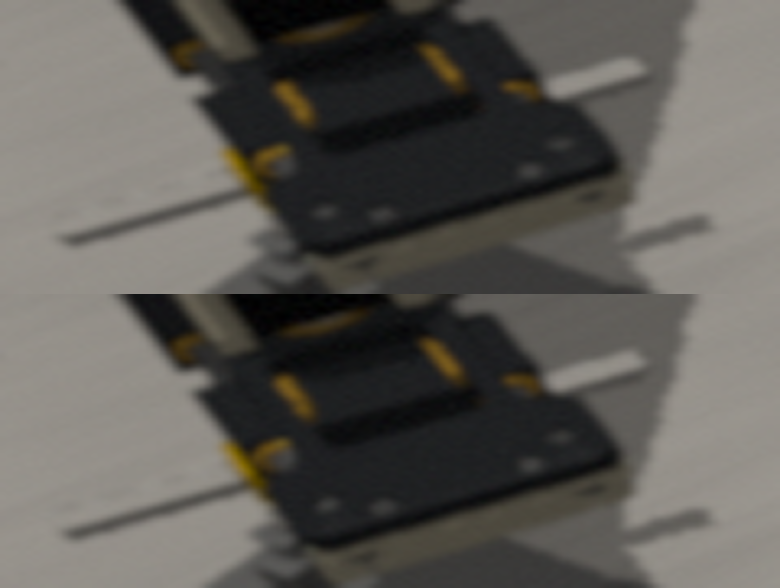

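Before (upper) and after (lower) the rod looks the same in the grip, tip at (645,70) and (645,66), so it has not slipped. Turning back over the rest.

Call:
apply_moves(
  targets=[1, 0, 0, 0, 0.1137, 1, 0, 0, 0, 0.1137, 1, 0, 0, 0, 0.1137, 1, 0, 0, 0, 0.1137, 1, 0, 0, 0, 0.1137, 1, 0, 0, 0, 0.1139, 1, 0, 0, 0, 0, 1, 0, 0, 0, 0],
)

```text
clock: 24.55
position: [0.4635, -0.2967, 0.1507]
ee_rot: [-3.1, -0.508, 0.0]
force: [-0.5, 0.3, -1.7]
width: 0.212
```

```bash
python3 -c "
from pl import *
o,M=st();print(to([.464,-.2968,.0227],M,o['position']))"
```

```text
t 24.55 pos [ 0.4635 -0.2967  0.1507] head 18.61 tilt 0.02 F [-0.5216  0.2771 -1.681 ] T [-0.0369  0.177   0.026 ] w 0.212 q [-0.2521  0.5972  1.095   1.9059 -0.6227  1.0299 -0.1303]
[0.001  0.0007 0.3201]
```

Call:
apply_moves(
  targets=[1, 0.001, 0.0007, 0.08, 0.003, 1, 0, 0, 0.08, 0, 1, 0, 0, 0.08, 0, 1, 0, 0, 0, 0, 1, 0, 0, 0, 0],
)

```text
clock: 25.18
position: [0.4641, -0.2982, 0.0559]
ee_rot: [3.102, 0.494, 0.001]
force: [-0.7, -0.9, -0.8]
width: 0.211
```

```bash
python3 -c "
from pl import *
o,M=st();print(to([.464,-.2968,.0227],M,o['position']))
a=eyes.get_image('scene')[:,:,::-1];cv2.imwrite('pics/c11.png',cv2.resize(a[200:320,140:270],None,fx=5,fy=5,interpolation=cv2.INTER_CUBIC))"
```

```text
t 25.18 pos [ 0.4641 -0.2982  0.0559] head 18.10 tilt 0.06 F [-0.7153 -0.8879 -0.8268] T [-0.1144  0.1613  0.0171] w 0.211 q [-0.154   0.7089  0.9541  1.984  -0.7744  0.863  -0.0236]
[ 0.0008 -0.0034  0.0831]
```

View pics/c11.png

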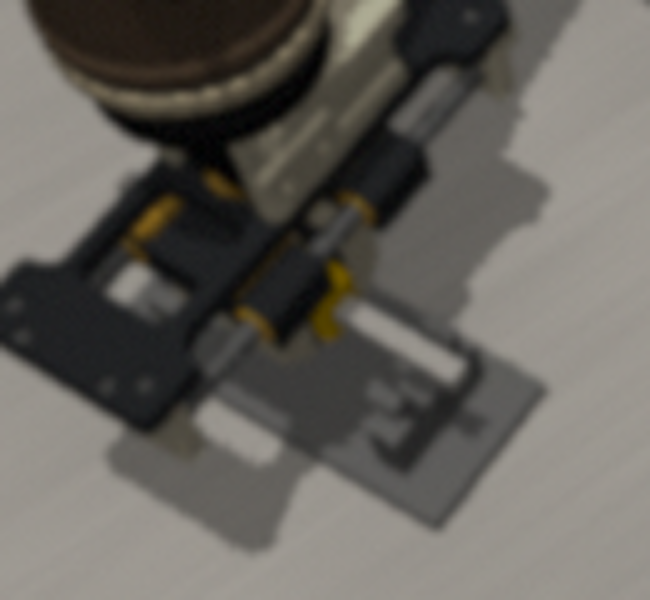

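Call:
apply_moves(
  targets=[1, 0.0008, -0.003, 0, -0.0025, 1, 0, 0, 0, 0, 1, 0, 0, 0, 0],
)

```text
clock: 25.6
position: [0.4638, -0.2964, 0.0551]
ee_rot: [3.102, 0.499, 0.001]
force: [-0.5, 0.6, -1.5]
width: 0.217
```

```bash
python3 -c "
from pl import *
o,M=st();print(to([.464,-.2968,.0227],M,o['position']))"
```

```text
t 25.60 pos [ 0.4638 -0.2964  0.0551] head 18.28 tilt 0.03 F [-0.4807  0.6412 -1.5499] T [-0.1025  0.1851 -0.0226] w 0.217 q [-0.1563  0.7085  0.9527  1.9868 -0.775   0.8607 -0.0218]
[0.     0.0011 0.0811]
```

Call:
apply_moves(
  targets=[1, 0, 0.001, 0.03, 0, 1, 0, 0, 0.025, 0, 1, 0, 0, 0.015, 0, 1, 0, 0, 0.009, 0, 1, 0, 0, 0, 0, 1, 0, 0, 0, 0],
)

```text
clock: 26.35
position: [0.4638, -0.2969, 0.0233]
ee_rot: [3.102, 0.499, 0.0]
force: [0.0, 0.3, -1.1]
width: 0.217
```

```bash
python3 -c "
from fs import *
rep(6)
o,M=st();print(to([.464,-.2968,.0227],M,o['position']))"
```

```text
t 26.65 z 0.0233 dF [-0.0411  0.0758 -0.2114] dT [-0.0167  0.0894  0.0275] dTau [-12.799    7.7028   6.838    0.0001  -0.014   -0.001 ] blue 469.70,119.90 red 382.05,139.86 n295
t 26.65 pos [ 0.4638 -0.2968  0.0233] head 18.27 tilt 0.01 F [-0.2584 -0.435  -1.5559] T [-0.0822  0.1623  0.0009] w 0.216 q [-0.1214  0.7485  0.8995  2.0037 -0.83    0.807   0.0191]
[0.0004 0.0001 0.0015]
```

Call:
apply_moves(
  targets=[1, 0, 0, 0.0015, 0, 1, 0, 0, 0, 0, 0.75, 0, 0, 0, 0, 0.7, 0, 0, 0, 0, 0.6, 0, 0, 0, 0, 0.4, 0, 0, 0, 0, 0.2, 0, 0, 0, 0, 0, 0, 0, 0, 0, 0, 0, 0, 0, 0, 0, 0, 0, 0, 0, 0, 0, 0, 0, 0, 0, 0, 0, 0, 0],
)

```text
clock: 28.15
position: [0.4637, -0.2968, 0.0226]
ee_rot: [-3.102, -0.499, -0.0]
force: [-0.2, 0.0, -0.3]
width: 0.997
```

```bash
python3 -c "
from pl import *
o,M=st()"
```

```text
t 28.15 pos [ 0.4637 -0.2968  0.0226] head 18.26 tilt 0.00 F [-0.2397  0.0313 -0.2571] T [0.0011 0.1765 0.0207] w 0.997 q [-0.1207  0.7494  0.8985  2.004  -0.8311  0.806   0.0199]
```

Call:
apply_moves(
  targets=[0, 0, 0, -0.03, 0, 0, 0, 0, -0.06, 0, 0, 0, 0, -0.1, 0, 0, 0, 0, -0.12, 0, 0, 0, 0, -0.12, 0, 0, 0, 0, -0.12, 0, 0, -0.1, 0.07, 0, 0, 0, -0.1, 0.07, 0, 0, 0, -0.1, 0.07, 0, 0, 0, -0.1, 0.07, 0, 0, 0, -0.1, 0.07, 0, 0, 0, 0, 0, 0, 0],
)

```text
clock: 29.65
position: [0.313, -0.4957, 0.244]
ee_rot: [3.101, 0.486, -0.002]
force: [0.3, 0.4, 0.6]
width: 1.001
```

```bash
python3 - <<'E'
from pl import *
st()
a=eyes.get_image("scene")[:,:,::-1];b=eyes.get_image("top")[:,:,::-1]
cv2.imwrite("pics/s12.png",a);cv2.imwrite("pics/t12.png",b)
c=lambda i,x,y,w,h,f:cv2.resize(i[y:y+h,x:x+w],None,fx=f,fy=f,interpolation=cv2.INTER_CUBIC)
cv2.imwrite("pics/c12.png",np.hstack([c(b,375,250,80,100,5),c(a,155,225,100,125,4)]))
E
```

```text
t 29.65 pos [ 0.313  -0.4957  0.244 ] head 17.80 tilt 0.15 F [0.2539 0.426  0.6465] T [-0.0533  0.1638 -0.0351] w 1.001 q [ 0.1972  0.5355  1.1111  1.7039 -0.5064  1.223   0.1713]
```

View pics/c12.png

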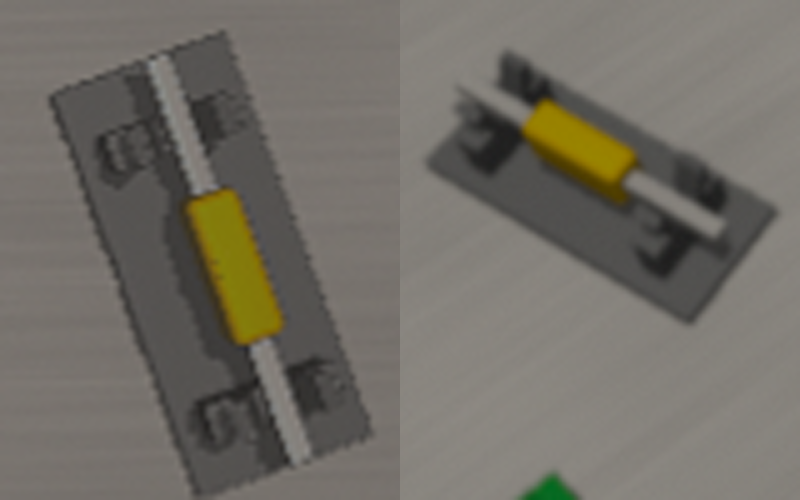

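View pics/t12.png

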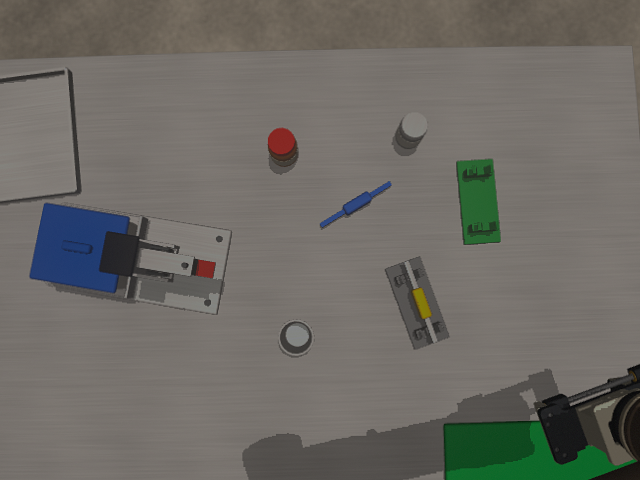

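View pics/s12.png

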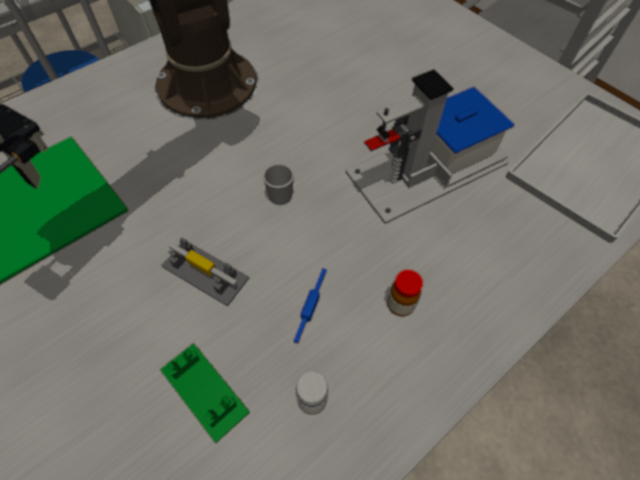

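The rod is back in both notches, with its handle at top (421,303) as at the start. The pan is down and the tail is shut. The jar (281,141), cup (296,337) and shaker (413,125) are where they were. The gripper is clear of everything, so I'm handing in.

```bash
python3 -c "
from cell import arm
print(arm.sign_off())"
```

```text
the job is handed in; nothing more can be done
None
```

The job is done and handed in at about 30 s, out of the 64 s allowed. The pan is down and the rod is back in both notches of the grey rest.

- **Lift:** I slipped the rod about 13 mm under the red tail and raised it in 1–2 mm steps, with finer ones near the stop. It made contact at about 162 mm, as described, and took about 3 N to lift. After about 12 mm the hook cleared and the pan began to sink. I added about 2 mm until the force rose roughly 2 N/mm, which showed the tail bearing on the stop.
- **Push on the pawl:** I held an averaged push of about 4 N, with up to about 1.5 N of sideways friction on top. Force readings are noisy by about 0.5 N each; no averaged value came near 7.5 N. I held until the lid's position in the picture stopped changing.
- **Final check:** Both pictures show the rod in both notches where it lay before, the tail shut and the pan down. The jar, cup and shaker have not moved, and the gripper is clear.
- **Not seen or in disagreement:** The gripper hid the rod tip under the tail, so its position there rests on the grasp geometry and the force readings. Triangulating the two views put the tail's top about 4 mm below the stated height, but the contact height matched the text.

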